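# Set up the airbrush station

### The job

Set up the airbrush station for the next cake: take the lid off the covered stack of colour pots and lay it knob up on the bench, take both stacks of nested pots apart, and stand every pot upright in a compartment of its own in the divided tray, and turn the compressor's pressure sleeve to 2. When all that is done, and not before, flip the compressor's toggle switch on. Leave the airbrush on its stand, the palette knife and the jar where they are.

Things in the scene. Friction and masses are not known exactly. Their poses are not given: they have to be found in the camera images.
- compressor: white cased airbrush compressor, a fixed box 240 x 130 mm and 150 mm high to its grey top panel; origin under its centre, its x along the long side, z up. On the top panel, along the x axis: at x = -62 mm the round pressure regulator with the scale sleeve, at x = +22 mm a flat gauge, at x = +78 mm the toggle switch on a black block 50 mm (x) by 70 mm (y), 25 mm high
- sleeve (a joint): turn of the pressure scale sleeve, rad = 0.5236 x the number that stands at the white pointer (fixed beside the skirt on the gauge side, compressor +x). Clockwise seen from above is up; stops at 0 and 9 (4.712). A ball click stop at every number holds it with about 0.1 N m and pulls it the last few degrees on to the number when let go
- sleeve_grip (a point): point on the sleeve's vertical axis, 198 mm above the bench, the height to grip it from above. The sleeve: a black skirt 86 mm dia with white numbers 0 to 9, 30 degrees apart, counter-clockwise; its top 174 mm above the bench; on it a round fluted grey grip 52 mm dia, 36 mm tall (to 210 mm), turning with it
- switch (a joint): toggle switch, rad: 0 = off (leaning to the compressor's -y), 1.0 = on (leaning to its +y). It stays where it is left; about 0.06 N m to move
- switch_tip (a point): centre of the toggle's black ball end (26 mm dia), 50 mm from its pivot; the pivot lies on the compressor's long axis at x = +78 mm, 172 mm above the bench; the ball is about 216 mm above the bench at either end and 222 mm half-way
- tray: loose aluminium tray 178 x 265 mm, 20 mm high, 0.9 kg, walls and floor 4 mm, with low dividers the full height making 2 x 3 square compartments of about 83 mm; origin under its centre, x along the short side
- lid: round steel lid with a black knob, on top of pot5 at the start: spigot 54 mm dia x 8 mm below (sits inside the pot's collar), plate 64 mm dia x 4 mm, knob 24 mm dia x 24 mm; 36 mm tall in all, 0.09 kg; origin at the centre of the spigot's underside, z up through the knob. On the bench it stands on its spigot
- lid_knob (a point): centre of the lid's knob, 26 mm above the lid's origin
- pot1: steel stacking colour pot, bottom of the open stack: foot 53 mm dia x 36 mm, then a collar 62 mm outside dia (57 mm inside) up to the rim at 60 mm; about 0.14 kg. Origin at the centre of its underside, z up to the mouth. In a stack each foot stands 24 mm deep in the collar below, on an inner ledge 36 mm above that pot's origin; 36 mm of the upper pot shows
- pot2: same pot, nested on pot1
- pot3: same pot, nested on pot2; may be absent
- pot4: same pot, bottom of the lidded stack
- pot5: same pot, nested on pot4, the lid on it; the lid's underside is 52 mm above this pot's origin
- pot6: same pot, already standing in tray compartment 0; may be absent
- pot7: same pot, already standing in tray compartment 5; may be absent
- tray_c0 (a point): centre of the floor (4 mm above the bench) of tray compartment 0: tray x = -43.5 mm, y = -87 mm
- tray_c1 (a point): centre of the floor (4 mm above the bench) of tray compartment 1: tray x = 43.5 mm, y = -87 mm
- tray_c2 (a point): centre of the floor (4 mm above the bench) of tray compartment 2: tray x = -43.5 mm, y = 0 mm
- tray_c3 (a point): centre of the floor (4 mm above the bench) of tray compartment 3: tray x = 43.5 mm, y = 0 mm
- tray_c4 (a point): centre of the floor (4 mm above the bench) of tray compartment 4: tray x = -43.5 mm, y = 87 mm
- tray_c5 (a point): centre of the floor (4 mm above the bench) of tray compartment 5: tray x = 43.5 mm, y = 87 mm
- airbrush: bystander: airbrush lying on a round bench stand, about 110 mm high; origin under the stand
- knife: bystander: palette knife lying flat, 295 mm long, origin near its middle
- jar: bystander: closed colour jar 56 mm dia, 75 mm tall, origin under its centre
There are look-alikes about, which are no part of the job. Leave any blue or orange look-alike of the pot2 alone.

How it is judged:
On the way, in this order (a step that is already met when the one before it is completed fails the run):
1. with the switch still off: sleeve at 2, lid lying knob up on the bench, every pot upright in a compartment of its own (value of joint sleeve between 0.897 and 1.197 rad and height (world z) of lid below 0.003 m and angle between lid's own z axis and vertical below 0.1 rad and linear speed of each of lid, pot1, pot2, pot3, pot4, pot5, pot6, pot7 below 0.03 m/s and ((horizontal distance between pot1 and tray_c0 below 0.025 m and z of pot1 in the frame of tray_c0 below 0.008 m) or (horizontal distance between pot1 and tray_c1 below 0.025 m and z of pot1 in the frame of tray_c1 below 0.008 m) or (horizontal distance between pot1 and tray_c2 below 0.025 m and z of pot1 in the frame of tray_c2 below 0.008 m) or (horizontal distance between pot1 and tray_c3 below 0.025 m and z of pot1 in the frame of tray_c3 below 0.008 m) or (horizontal distance between pot1 and tray_c4 below 0.025 m and z of pot1 in the frame of tray_c4 below 0.008 m) or (horizontal distance between pot1 and tray_c5 below 0.025 m and z of pot1 in the frame of tray_c5 below 0.008 m)) and angle between each of pot1, pot2, pot3, pot4, pot5, pot6, pot7's own z axis and vertical below 0.12 rad and ((horizontal distance between pot2 and tray_c0 below 0.025 m and z of pot2 in the frame of tray_c0 below 0.008 m) or (horizontal distance between pot2 and tray_c1 below 0.025 m and z of pot2 in the frame of tray_c1 below 0.008 m) or (horizontal distance between pot2 and tray_c2 below 0.025 m and z of pot2 in the frame of tray_c2 below 0.008 m) or (horizontal distance between pot2 and tray_c3 below 0.025 m and z of pot2 in the frame of tray_c3 below 0.008 m) or (horizontal distance between pot2 and tray_c4 below 0.025 m and z of pot2 in the frame of tray_c4 below 0.008 m) or (horizontal distance between pot2 and tray_c5 below 0.025 m and z of pot2 in the frame of tray_c5 below 0.008 m)) and ((horizontal distance between pot3 and tray_c0 below 0.025 m and z of pot3 in the frame of tray_c0 below 0.008 m) or (horizontal distance between pot3 and tray_c1 below 0.025 m and z of pot3 in the frame of tray_c1 below 0.008 m) or (horizontal distance between pot3 and tray_c2 below 0.025 m and z of pot3 in the frame of tray_c2 below 0.008 m) or (horizontal distance between pot3 and tray_c3 below 0.025 m and z of pot3 in the frame of tray_c3 below 0.008 m) or (horizontal distance between pot3 and tray_c4 below 0.025 m and z of pot3 in the frame of tray_c4 below 0.008 m) or (horizontal distance between pot3 and tray_c5 below 0.025 m and z of pot3 in the frame of tray_c5 below 0.008 m)) and ((horizontal distance between pot4 and tray_c0 below 0.025 m and z of pot4 in the frame of tray_c0 below 0.008 m) or (horizontal distance between pot4 and tray_c1 below 0.025 m and z of pot4 in the frame of tray_c1 below 0.008 m) or (horizontal distance between pot4 and tray_c2 below 0.025 m and z of pot4 in the frame of tray_c2 below 0.008 m) or (horizontal distance between pot4 and tray_c3 below 0.025 m and z of pot4 in the frame of tray_c3 below 0.008 m) or (horizontal distance between pot4 and tray_c4 below 0.025 m and z of pot4 in the frame of tray_c4 below 0.008 m) or (horizontal distance between pot4 and tray_c5 below 0.025 m and z of pot4 in the frame of tray_c5 below 0.008 m)) and ((horizontal distance between pot5 and tray_c0 below 0.025 m and z of pot5 in the frame of tray_c0 below 0.008 m) or (horizontal distance between pot5 and tray_c1 below 0.025 m and z of pot5 in the frame of tray_c1 below 0.008 m) or (horizontal distance between pot5 and tray_c2 below 0.025 m and z of pot5 in the frame of tray_c2 below 0.008 m) or (horizontal distance between pot5 and tray_c3 below 0.025 m and z of pot5 in the frame of tray_c3 below 0.008 m) or (horizontal distance between pot5 and tray_c4 below 0.025 m and z of pot5 in the frame of tray_c4 below 0.008 m) or (horizontal distance between pot5 and tray_c5 below 0.025 m and z of pot5 in the frame of tray_c5 below 0.008 m)) and ((horizontal distance between pot6 and tray_c0 below 0.025 m and z of pot6 in the frame of tray_c0 below 0.008 m) or (horizontal distance between pot6 and tray_c1 below 0.025 m and z of pot6 in the frame of tray_c1 below 0.008 m) or (horizontal distance between pot6 and tray_c2 below 0.025 m and z of pot6 in the frame of tray_c2 below 0.008 m) or (horizontal distance between pot6 and tray_c3 below 0.025 m and z of pot6 in the frame of tray_c3 below 0.008 m) or (horizontal distance between pot6 and tray_c4 below 0.025 m and z of pot6 in the frame of tray_c4 below 0.008 m) or (horizontal distance between pot6 and tray_c5 below 0.025 m and z of pot6 in the frame of tray_c5 below 0.008 m)) and ((horizontal distance between pot7 and tray_c0 below 0.025 m and z of pot7 in the frame of tray_c0 below 0.008 m) or (horizontal distance between pot7 and tray_c1 below 0.025 m and z of pot7 in the frame of tray_c1 below 0.008 m) or (horizontal distance between pot7 and tray_c2 below 0.025 m and z of pot7 in the frame of tray_c2 below 0.008 m) or (horizontal distance between pot7 and tray_c3 below 0.025 m and z of pot7 in the frame of tray_c3 below 0.008 m) or (horizontal distance between pot7 and tray_c4 below 0.025 m and z of pot7 in the frame of tray_c4 below 0.008 m) or (horizontal distance between pot7 and tray_c5 below 0.025 m and z of pot7 in the frame of tray_c5 below 0.008 m)) and angle between tray's own z axis and vertical below 0.05 rad and value of joint switch below 0.3 rad), for 0.2 s.
2. the switch is flipped on (value of joint switch above 0.85 rad), for 0.1 s.
At the end, for the whole second after the job is handed in: the sleeve stands at 2 (within 0.15 rad), the switch is on (above 0.85 rad), the lid lies knob up on the bench, and every pot stands upright on the floor of the tray, each within 25 mm of the centre of a compartment of its own, all at rest (value of joint sleeve between 0.897 and 1.197 rad and height (world z) of lid below 0.003 m and angle between lid's own z axis and vertical below 0.1 rad and linear speed of each of lid, pot1, pot2, pot3, pot4, pot5, pot6, pot7 below 0.03 m/s and ((horizontal distance between pot1 and tray_c0 below 0.025 m and z of pot1 in the frame of tray_c0 below 0.008 m) or (horizontal distance between pot1 and tray_c1 below 0.025 m and z of pot1 in the frame of tray_c1 below 0.008 m) or (horizontal distance between pot1 and tray_c2 below 0.025 m and z of pot1 in the frame of tray_c2 below 0.008 m) or (horizontal distance between pot1 and tray_c3 below 0.025 m and z of pot1 in the frame of tray_c3 below 0.008 m) or (horizontal distance between pot1 and tray_c4 below 0.025 m and z of pot1 in the frame of tray_c4 below 0.008 m) or (horizontal distance between pot1 and tray_c5 below 0.025 m and z of pot1 in the frame of tray_c5 below 0.008 m)) and angle between each of pot1, pot2, pot3, pot4, pot5, pot6, pot7's own z axis and vertical below 0.12 rad and ((horizontal distance between pot2 and tray_c0 below 0.025 m and z of pot2 in the frame of tray_c0 below 0.008 m) or (horizontal distance between pot2 and tray_c1 below 0.025 m and z of pot2 in the frame of tray_c1 below 0.008 m) or (horizontal distance between pot2 and tray_c2 below 0.025 m and z of pot2 in the frame of tray_c2 below 0.008 m) or (horizontal distance between pot2 and tray_c3 below 0.025 m and z of pot2 in the frame of tray_c3 below 0.008 m) or (horizontal distance between pot2 and tray_c4 below 0.025 m and z of pot2 in the frame of tray_c4 below 0.008 m) or (horizontal distance between pot2 and tray_c5 below 0.025 m and z of pot2 in the frame of tray_c5 below 0.008 m)) and ((horizontal distance between pot3 and tray_c0 below 0.025 m and z of pot3 in the frame of tray_c0 below 0.008 m) or (horizontal distance between pot3 and tray_c1 below 0.025 m and z of pot3 in the frame of tray_c1 below 0.008 m) or (horizontal distance between pot3 and tray_c2 below 0.025 m and z of pot3 in the frame of tray_c2 below 0.008 m) or (horizontal distance between pot3 and tray_c3 below 0.025 m and z of pot3 in the frame of tray_c3 below 0.008 m) or (horizontal distance between pot3 and tray_c4 below 0.025 m and z of pot3 in the frame of tray_c4 below 0.008 m) or (horizontal distance between pot3 and tray_c5 below 0.025 m and z of pot3 in the frame of tray_c5 below 0.008 m)) and ((horizontal distance between pot4 and tray_c0 below 0.025 m and z of pot4 in the frame of tray_c0 below 0.008 m) or (horizontal distance between pot4 and tray_c1 below 0.025 m and z of pot4 in the frame of tray_c1 below 0.008 m) or (horizontal distance between pot4 and tray_c2 below 0.025 m and z of pot4 in the frame of tray_c2 below 0.008 m) or (horizontal distance between pot4 and tray_c3 below 0.025 m and z of pot4 in the frame of tray_c3 below 0.008 m) or (horizontal distance between pot4 and tray_c4 below 0.025 m and z of pot4 in the frame of tray_c4 below 0.008 m) or (horizontal distance between pot4 and tray_c5 below 0.025 m and z of pot4 in the frame of tray_c5 below 0.008 m)) and ((horizontal distance between pot5 and tray_c0 below 0.025 m and z of pot5 in the frame of tray_c0 below 0.008 m) or (horizontal distance between pot5 and tray_c1 below 0.025 m and z of pot5 in the frame of tray_c1 below 0.008 m) or (horizontal distance between pot5 and tray_c2 below 0.025 m and z of pot5 in the frame of tray_c2 below 0.008 m) or (horizontal distance between pot5 and tray_c3 below 0.025 m and z of pot5 in the frame of tray_c3 below 0.008 m) or (horizontal distance between pot5 and tray_c4 below 0.025 m and z of pot5 in the frame of tray_c4 below 0.008 m) or (horizontal distance between pot5 and tray_c5 below 0.025 m and z of pot5 in the frame of tray_c5 below 0.008 m)) and ((horizontal distance between pot6 and tray_c0 below 0.025 m and z of pot6 in the frame of tray_c0 below 0.008 m) or (horizontal distance between pot6 and tray_c1 below 0.025 m and z of pot6 in the frame of tray_c1 below 0.008 m) or (horizontal distance between pot6 and tray_c2 below 0.025 m and z of pot6 in the frame of tray_c2 below 0.008 m) or (horizontal distance between pot6 and tray_c3 below 0.025 m and z of pot6 in the frame of tray_c3 below 0.008 m) or (horizontal distance between pot6 and tray_c4 below 0.025 m and z of pot6 in the frame of tray_c4 below 0.008 m) or (horizontal distance between pot6 and tray_c5 below 0.025 m and z of pot6 in the frame of tray_c5 below 0.008 m)) and ((horizontal distance between pot7 and tray_c0 below 0.025 m and z of pot7 in the frame of tray_c0 below 0.008 m) or (horizontal distance between pot7 and tray_c1 below 0.025 m and z of pot7 in the frame of tray_c1 below 0.008 m) or (horizontal distance between pot7 and tray_c2 below 0.025 m and z of pot7 in the frame of tray_c2 below 0.008 m) or (horizontal distance between pot7 and tray_c3 below 0.025 m and z of pot7 in the frame of tray_c3 below 0.008 m) or (horizontal distance between pot7 and tray_c4 below 0.025 m and z of pot7 in the frame of tray_c4 below 0.008 m) or (horizontal distance between pot7 and tray_c5 below 0.025 m and z of pot7 in the frame of tray_c5 below 0.008 m)) and angle between tray's own z axis and vertical below 0.05 rad and value of joint switch above 0.85 rad); the robot touches nothing.
It fails at once if the airbrush is moved more than 30 mm (distance of airbrush from where it was at the start of the episode above 0.03 m).
It fails at once if the knife is moved more than 30 mm (distance of knife from where it was at the start of the episode above 0.03 m).
It fails at once if the jar is moved more than 30 mm (distance of jar from where it was at the start of the episode above 0.03 m).
It fails at once if the switch is on while the sleeve is not at 2 or pots are still nested in one another (value of joint switch above 0.6 rad and (value of joint sleeve below 0.847 rad or value of joint sleeve above 1.247 rad or horizontal distance between pot1 and pot2 below 0.02 m or horizontal distance between pot4 and pot5 below 0.02 m)).
Of pot3, pot6, pot7 only 1 to 2 are there at a start; the rules pass over those that are not, and their reading is None.
At some moment in a run one of tray may be knocked a few centimetres aside while the robot is not near it.
Once in a run the grip may slacken for a moment while it holds something.
It also fails if it takes over 200 s, if anything falls off the work surface, if the arm or the gripper's body presses on something with over 40 N, if the wrist force passes 120 N, or if a joint passes its speed limit or range.

### The arm

A 6-joint arm with a two-finger parallel gripper is mounted at the origin on the work surface. World frame = base frame: x ahead of the robot, y to its left, z up, the work surface at z = 0. Lengths are in m, angles in rad, forces in N, time in s.
With the tool pointing down it reaches from about 0.425 to 1.125 m from the base axis. Payload 14.9 kg.
Tool frame: the origin (TCP) lies midway between the tips of the shut fingers; the grasp point (between the pads) lies 19 mm behind it; x points along the fingers, y is the direction in which the jaws open and shut, and the axes are right-handed (so a half turn about x gives the same grasp; the last joint's range is limited). The gripper opens to 91 mm and grips with 3 to 60 N. Pads are 32 mm wide; open, the fingers measure 118 mm over their backs; the gripper's body (76 mm by 178 mm) begins 60 mm behind the grasp point.
Start: joints at [-1.274, 0.379, 1.734, -0, 1.028, -0.033], TCP at [0.227, -0.662, 0.214] pointing down, gripper open.
Joint ranges: [-2.77, 2.77], [-0.74, 2.19], [0, 2.66], [-1.06, 4.2], [0.31, 2.87], [-3.08, 3.08]. Speed limits (rad/s): [1.89, 1.89, 2.39, 3.14, 3.14, 3.14].

### API

Orientations are given as a 3x3 rotation matrix whose columns are the frame's x, y, z axes.
In Python, from station import get_state, grab_frame, job_done gives the robot as it stands. The module is installed in compiled form; this text tells all that it offers.
- The arm moves only by the tool send_rows, never from a script. Its argument "rows" is a list of rows, each a list of 4 numbers: the shift along the world's x, y, z in cm, then the turn about the world's z in rad. A call has 1 to 5 rows; each row shifts and turns the commanded pose from where the row before left it; what a row does not reach is not made up. A row lasts 1/8 s, in which the tool goes at most 62.5 mm and 10.7 degrees, less where a joint would pass 70% of its speed; a pose out of reach is approached as far as the arm can. A call with a gripper value outside its range is refused whole. "claw" is the opening, from -1 (shut) to 1 (fully open), set as the call begins (left out, the last holds). The fingers move at their own pace and stop on an object; "force" is the grip in N (left out, the last holds). Time passes only in rows, so rows that do not move let the fingers close. It gives the time, the measured TCP pose, the force and the opening at its end, in the units of the state.
- get_state(): the state, without advancing time (a new reading comes with each control period).
- grab_frame(name): name is "scene" or "top"; returns a dict with "image" (400x640x3 uint8, red, green, blue), "range_z" (400x640 float32, m along the optical axis (not along the pixel's ray), 0 where there is no reading), "fx", "fy", "cx", "cy" (pixels), "R" (3x3) and "t" (3): a world point X has camera coordinates R X + t. Camera axes: x right, y down, z forward; pixel columns grow to the right and rows downward; lengths in m; the calibration is good to about 2 mm. A picture is of the moment at which its call begins.
- job_done(): hands the job in, once; it reports no verdict.
The state is a dict: "time_s": time; "joint_pos": joint angles; "joint_vel": joint speeds; "joint_torque": joint torques, N m; "position": TCP position; "eef_rot": TCP orientation; "force": force on the tool from outside, world axes, zero at the start; "wrist_torque": the same for the moment, N m; "opening": finger opening in m.
Only numpy, scipy, OpenCV 4.12 (cv2) and the standard library are available. Lean on these libraries where they do the work, as an engineer would, in place of code of your own. Each camera call takes 0.05 s, during which the arm holds its last target. There are 200 camera calls.

## Working session

There is one attempt and no reset: what is moved stays moved. The work goes in short steps, Python scripts to look and compute and a tool call to move; the robot and the scene stay as the last step left them, time stands still between calls to the robot, and variables do not carry over. Pictures are saved under pics/ and viewed, about 12 in all and at most 16, crops included, and the job is handed in when it is done.

Besides the shell and the picture viewer there is one more tool, called after "Emit:" by a JSON object that holds its "method" and its "body". send_rows: Moves the arm, as the interface text tells. Its arguments: {"type":"object","properties":{"rows":{"type":"array","items":{"type":"array","items":{"type":"number"}}},"claw":{"type":"number"},"force":{"type":"number"}},"required":["rows"]}

```bash
mkdir -p pics
cat > h.py <<'E'
import numpy as np, cv2
from station import get_state, grab_frame, job_done
def world(f,u,v,z=None):
    ray=np.array([(u-f['cx'])/f['fx'],(v-f['cy'])/f['fy'],1.0])
    R,t=np.array(f['R']),np.array(f['t']); c=-R.T@t; d=R.T@ray
    if z is None: s=f['range_z'][int(round(v)),int(round(u))]
    else: s=(z-c[2])/d[2]
    return c+s*d
def proj(f,X):
    p=np.array(f['R'])@np.array(X)+np.array(f['t']); return p[0]/p[2]*f['fx']+f['cx'],p[1]/p[2]*f['fy']+f['cy']
def cloud(f):
    h,w=f['range_z'].shape; v,u=np.mgrid[:h,:w]; s=f['range_z']
    P=np.stack([(u-f['cx'])/f['fx']*s,(v-f['cy'])/f['fy']*s,s],-1)
    return (P-np.array(f['t']))@np.array(f['R'])
def save(n,img,k=1):
    if k!=1: img=cv2.resize(img,None,fx=k,fy=k,interpolation=cv2.INTER_CUBIC)
    cv2.imwrite('pics/'+n+'.png',img[:,:,::-1])
E
python3 - <<'E'
from h import *
s=get_state(); print({k:np.round(v,3).tolist() for k,v in s.items()})
for n in('scene','top'):
    f=grab_frame(n); np.save(n+'.npy',f,allow_pickle=True); save(n+'0',f['image'],1.25)
    R=np.array(f['R']);print(n,(-R.T@np.array(f['t'])).round(3),R.round(2).tolist(),f['fx'])
E
```

```text
{'time_s': 0.0, 'joint_pos': [-1.274, 0.379, 1.735, 0.0, 1.029, -0.033], 'joint_vel': [0.001, 0.001, -0.001, -0.0, 0.001, -0.001], 'joint_torque': [0.002, -76.372, -43.436, 0.065, 0.042, -0.0], 'position': [0.227, -0.662, 0.213], 'eef_rot': [[-0.0, 0.324, -0.946], [0.001, -0.946, -0.324], [-1.0, -0.001, -0.0]], 'force': [-0.623, -0.165, 0.173], 'wrist_torque': [-0.058, -0.051, 0.069], 'opening': 0.091}
scene [ 1.428 -0.349  0.792] [[0.39, 0.92, -0.01], [0.52, -0.23, -0.82], [-0.76, 0.31, -0.57]] 482.7488898706224
top [ 4.740e-01 -1.000e-03  1.049e+00] [[0.02, -1.0, 0.01], [-1.0, -0.02, -0.1], [0.1, -0.01, -1.0]] 364.16423734591285
```

View pics/scene0.png

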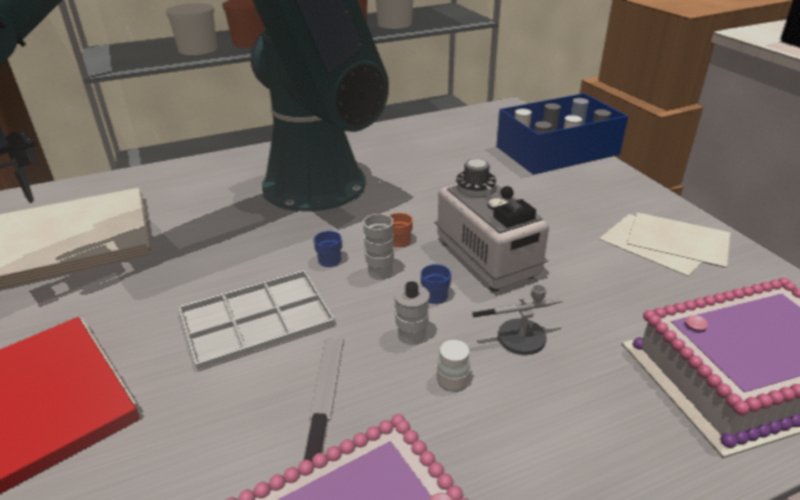

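View pics/top0.png

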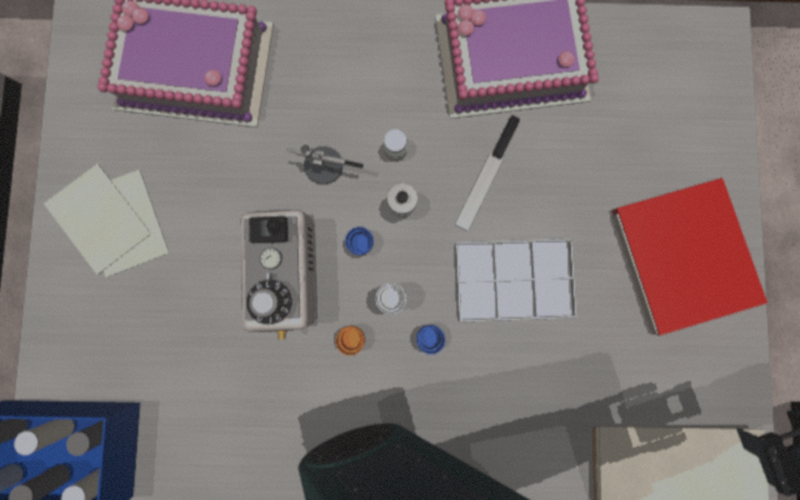

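The scene view shows an empty tray, so pot6 and pot7 are absent and pot3 is present. In the top view, enlarged 1.25×, I see:
- open stack at (390,297)
- lidded stack at (402,198)
- tray at (516,280)
- compressor at (275,270), with the sleeve at (265,302) and the toggle at (267,229)
- jar at (395,143)

Next I'll turn these into positions.

Run:
```python
from h import *
f=np.load('top.npy',allow_pickle=True).item(); g=np.load('scene.npy',allow_pickle=True).item()
for nm,F in(('top',f),('scene',g)):
    P=cloud(F); Z=P[...,2]; ok=F['range_z']>0
    def blob(name,x,y,r,zl,zh):
        m=ok&(np.hypot(P[...,0]-x,P[...,1]-y)<r)&(Z>zl)&(Z<zh); Q=P[m]
        if len(Q)<5: print(nm,name,'none');return
        c,rr=cv2.minEnclosingCircle(Q[:,:2].astype(np.float32)); print(nm,name,len(Q),'circ',np.round(c,3),round(rr,4),'mean',Q.mean(0).round(3),'zmax',Q[:,2].max().round(3))
    s=.8
    for name,u,v,zl,zh in(('open',390,297,.11,.16),('lidplate',402,198,.09,.13),('knob',402,198,.118,.15),('grip',265,302,.195,.22),('ball',267,225,.19,.24),('jar',395,143,.06,.09),('blueN',359,241,.03,.09),('blueS',431,339,.03,.09),('orange',350,339,.03,.09)):
        c=world(f,u*s,v*s,(zl+zh)/2); blob(name,c[0],c[1],.05,zl,zh)
    if nm=='top':
        # tray mask: rim height
        c=world(f,516*s,280*s,.01); m=(ok&(np.hypot(P[...,0]-c[0],P[...,1]-c[1])<.17)&(Z>.0135)&(Z<.03))
        rect=cv2.minAreaRect((P[m][:,:2]*1000).astype(np.float32)); print('tray',rect,m.sum())
        c=world(f,275*s,270*s,.15); m=(ok&(np.hypot(P[...,0]-c[0],P[...,1]-c[1])<.15)&(Z>.142)&(Z<.156))
        print('comp',cv2.minAreaRect((P[m][:,:2]*1000).astype(np.float32)),m.sum())
# tray via contour too
hsv=cv2.cvtColor(f['image'],cv2.COLOR_RGB2HSV)
for n,(u,v) in {'TL':(456,241),'TR':(574,240),'BR':(576,319),'BL':(460,321)}.items(): print(n,world(f,u*s,v*s,.02).round(3))
for n,(u,v) in {'TL':(243,211),'TR':(304,210),'BR':(306,329),'BL':(244,331)}.items(): print('c',n,world(f,u*s,v*s,.15).round(3))
save('sl',np.vstack([f['image'][155:275,185:265]]),6)
```

```text
top open 111 circ [0.444 0.016] 0.0309 mean [0.442 0.016 0.127] zmax 0.135
top lidplate 445 circ [ 0.653 -0.003] 0.0319 mean [ 0.652 -0.003  0.103] zmax 0.127
top knob 62 circ [ 0.654 -0.003] 0.0119 mean [ 0.653 -0.003  0.123] zmax 0.127
top grip 446 circ [0.435 0.248] 0.0275 mean [0.435 0.245 0.21 ] zmax 0.216
top ball 103 circ [0.576 0.233] 0.0131 mean [0.575 0.231 0.224] zmax 0.23
top jar 266 circ [0.787 0.015] 0.025 mean [0.785 0.015 0.074] zmax 0.079
top blueN 207 circ [0.565 0.089] 0.0309 mean [0.567 0.092 0.045] zmax 0.064
top blueS 228 circ [ 0.355 -0.07 ] 0.0311 mean [ 0.352 -0.072  0.046] zmax 0.064
top orange 228 circ [0.35  0.102] 0.0312 mean [0.347 0.105 0.046] zmax 0.065
tray ((487.47637939453125, -264.6453857421875), (178.10867309570312, 266.8560791015625), 3.01688551902771) 856
comp ((496.248046875, 250.4041748046875), (231.0986785888672, 120.98748779296875), 3.829685926437378) 2144
scene open 341 circ [0.443 0.015] 0.0344 mean [0.445 0.015 0.122] zmax 0.135
scene lidplate 493 circ [ 0.654 -0.003] 0.0331 mean [ 0.661 -0.007  0.103] zmax 0.127
scene knob 69 circ [ 0.654 -0.005] 0.0125 mean [ 0.656 -0.005  0.123] zmax 0.127
scene grip 233 circ [0.436 0.243] 0.0272 mean [0.442 0.241 0.207] zmax 0.214
scene ball 111 circ [0.576 0.234] 0.0166 mean [0.58  0.231 0.216] zmax 0.23
scene jar 420 circ [0.788 0.015] 0.0257 mean [0.791 0.013 0.073] zmax 0.079
scene blueN 445 circ [0.565 0.09 ] 0.0355 mean [0.564 0.09  0.047] zmax 0.063
scene blueS 375 circ [ 0.356 -0.07 ] 0.036 mean [ 0.355 -0.071  0.047] zmax 0.062
scene orange 277 circ [0.349 0.103] 0.035 mean [0.35  0.108 0.047] zmax 0.063
TL [ 0.572 -0.128  0.02 ]
TR [ 0.58  -0.398  0.02 ]
BR [ 0.402 -0.4    0.02 ]
BL [ 0.393 -0.139  0.02 ]
c TL [0.611 0.312 0.15 ]
c TR [0.616 0.191 0.15 ]
c BR [0.382 0.178 0.15 ]
c BL [0.376 0.298 0.15 ]
```

Run:
```python
from h import *
f=np.load('top.npy',allow_pickle=True).item(); g=np.load('scene.npy',allow_pickle=True).item()
a=cv2.resize(f['image'][210:270,185:245],(480,480),interpolation=cv2.INTER_CUBIC)
b=cv2.resize(g['image'][120:160,355:395],(300,300),interpolation=cv2.INTER_CUBIC); b=cv2.copyMakeBorder(b,0,180,0,0,cv2.BORDER_CONSTANT)
save('sleeve',np.hstack([a,b]))
```

```text
(no output)
```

View pics/sleeve.png

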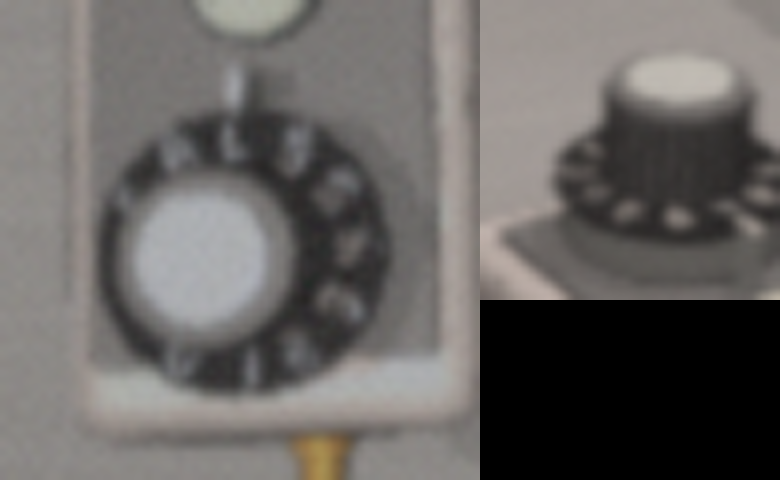

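The pointer reads 7: the two-slot gap between 9 and 0 sits at 90–120° counter-clockwise from it, and the "1" is opposite. Reaching 2 therefore takes a 150° counter-clockwise turn. The measured points agree across both views and with the given sizes, so I'll go for the lid.

Emit:
{"method": "send_rows", "body": {"rows": [[2.85, 4.4, 0, 0.17], [2.85, 4.4, 0, 0.17], [2.85, 4.4, 0, 0.17], [2.85, 4.4, 0, 0], [2.85, 4.4, 0, 0]], "claw": 0.0, "force": 40}}

```text
time_s: 0.72
position: [0.3698, -0.4407, 0.2138]
eef_rot: [[-0.0, 0.744, -0.668], [0.0, -0.668, -0.744], [-1.0, -0.0, -0.0]]
force: [1.2, 0.1, 1.1]
opening: 0.0461
```

Emit:
{"method": "send_rows", "body": {"rows": [[2.85, 4.4, 0, 0], [2.85, 4.4, 0, 0], [2.85, 4.4, 0, 0], [2.85, 4.4, 0, 0], [2.85, 4.4, 0, 0]]}}

```text
time_s: 1.35
position: [0.5123, -0.2207, 0.2139]
eef_rot: [[-0.0, 0.744, -0.668], [0.0, -0.668, -0.744], [-1.0, -0.0, 0.0]]
force: [0.5, -0.3, 0.8]
opening: 0.0458
```

Emit:
{"method": "send_rows", "body": {"rows": [[2.85, 4.4, 0, 0], [2.85, 4.4, 0, 0], [2.85, 4.4, 0, 0], [2.85, 4.4, 0, 0], [2.85, 4.3, 0, 0]]}}

```text
time_s: 1.98
position: [0.6548, -0.0016, 0.2137]
eef_rot: [[-0.0, 0.745, -0.667], [-0.0, -0.667, -0.745], [-1.0, -0.0, 0.0]]
force: [0.4, 0.7, -0.3]
opening: 0.0455
```

Emit:
{"method": "send_rows", "body": {"rows": [[-0.1, -0.2, -4, 0], [0, 0, -4, 0], [0, 0, -1.5, 0], [0, 0, -1.3, 0], [0, 0, 0, 0]]}}

```text
time_s: 2.6
position: [0.6532, -0.0054, 0.1059]
eef_rot: [[-0.0, 0.744, -0.668], [0.0, -0.668, -0.744], [-1.0, -0.0, 0.0]]
force: [-1.1, 0.1, 0.3]
opening: 0.0453
```

Emit:
{"method": "send_rows", "body": {"rows": [[0, 0, 0, 0], [0, 0, 0, 0], [0, 0, 0, 0], [0, 0, 0, 0]], "claw": -1}}

```text
time_s: 3.1
position: [0.6537, -0.0053, 0.1065]
eef_rot: [[0.001, 0.745, -0.668], [-0.0, -0.668, -0.745], [-1.0, 0.001, -0.001]]
force: [-0.2, -0.3, 4.9]
opening: 0.0227
```

Emit:
{"method": "send_rows", "body": {"rows": [[0, 0, 1, 0], [0, 0, 1.5, 0], [0, 0, 2, 0], [0, 0, 0, 0]]}}

```text
time_s: 3.6
position: [0.6544, -0.0053, 0.1534]
eef_rot: [[0.003, 0.745, -0.668], [-0.0, -0.668, -0.745], [-1.0, 0.003, -0.002]]
force: [0.9, 0.8, -1.3]
opening: 0.0228
```

Emit:
{"method": "send_rows", "body": {"rows": [[3.9, -2.9, 0, 0], [3.9, -2.9, 0, 0], [3.8, -2.7, -3, 0], [0, 0, -5, 0], [0, 0, -3.5, 0]]}}

```text
time_s: 4.22
position: [0.7683, -0.0906, 0.0331]
eef_rot: [[-0.002, 0.744, -0.668], [0.0, -0.668, -0.744], [-1.0, -0.002, 0.001]]
force: [-0.9, 0.4, -1.4]
opening: 0.0231
```

Emit:
{"method": "send_rows", "body": {"rows": [[0, 0, -1, 0], [0, 0, -0.4, 0], [0, 0, -0.2, 0], [0, 0, 0, 0]]}}

```text
time_s: 4.72
position: [0.7699, -0.0903, 0.0212]
eef_rot: [[0.002, 0.745, -0.668], [-0.0, -0.668, -0.745], [-1.0, 0.001, -0.001]]
force: [-0.9, 0.3, -0.7]
opening: 0.0229
```

Emit:
{"method": "send_rows", "body": {"rows": [[0, 0, -0.2, 0], [0, 0, -0.1, 0], [0, 0, 0, 0]]}}

```text
time_s: 5.1
position: [0.7698, -0.0902, 0.0185]
eef_rot: [[0.001, 0.745, -0.668], [-0.0, -0.668, -0.745], [-1.0, 0.001, -0.001]]
force: [-5.3, 2.2, 12.1]
opening: 0.0226
```

Emit:
{"method": "send_rows", "body": {"rows": [[0, 0, 0, 0], [0, 0, 0, 0], [0, 0, 0, 0]], "claw": 0.0}}

```text
time_s: 5.48
position: [0.7692, -0.0903, 0.0168]
eef_rot: [[-0.0, 0.745, -0.668], [0.0, -0.668, -0.745], [-1.0, -0.0, 0.0]]
force: [0.6, -0.1, -0.1]
opening: 0.0451
```

Emit:
{"method": "send_rows", "body": {"rows": [[0, 0, 3, 0], [0, 0, 5, 0], [-2.8, 2.2, 5, 0], [-2.8, 2.2, 3, 0], [-3, 2.2, 0, 0]]}}

```text
time_s: 6.1
position: [0.6838, -0.0238, 0.1799]
eef_rot: [[0.004, 0.744, -0.668], [-0.0, -0.668, -0.744], [-1.0, 0.003, -0.003]]
force: [0.8, -0.2, -0.5]
opening: 0.0458
```

```bash
cat > look.py <<'E'
from h import *
def blob(P,ok,x,y,r,zl,zh):
    m=ok&(np.hypot(P[...,0]-x,P[...,1]-y)<r)&(P[...,2]>zl)&(P[...,2]<zh); Q=P[m]
    if len(Q)<8: return None
    c,rr=cv2.minEnclosingCircle(Q[:,:2].astype(np.float32)); return np.round(c,3).tolist(),round(rr,4),len(Q),Q[:,2].max().round(3)
def tray(f,c=(.4875,-.2646)):
    P=cloud(f); m=(f['range_z']>0)&(np.hypot(P[...,0]-c[0],P[...,1]-c[1])<.2)&(P[...,2]>.0135)&(P[...,2]<.027)&(P[...,0]<.62)
    (cx,cy),(w,h),a=cv2.minAreaRect((P[m][:,:2]*1000).astype(np.float32))
    if w>h: w,h,a=h,w,a-90
    print('tray',round(cx),round(cy),round(w),round(h),round(a,1))
    a=np.radians(a); X=np.array([np.cos(a),np.sin(a)]); Y=np.array([-X[1],X[0]])
    for i in range(6):
        print('c%d'%i,np.round(np.array([cx,cy])/1000+X*[-.0435,.0435][i%2]+Y*[-.087,0,.087][i//2],3),end=' ')
    print()
E
python3 - <<'E'
from look import *
for n in('top','scene'):
    f=grab_frame(n);P=cloud(f);ok=f['range_z']>0
    print(n,'pot5',blob(P,ok,.654,-.003,.045,.08,.11),'lid',blob(P,ok,.77,-.09,.05,.006,.018),'knob',blob(P,ok,.77,-.09,.05,.025,.05))
    if n=='top': tray(f)
E
```

```text
top pot5 None lid None knob None
tray 489 -288 178 218 3.1
c0 [ 0.45  -0.377] c1 [ 0.537 -0.373] c2 [ 0.445 -0.29 ] c3 [ 0.532 -0.286] c4 [ 0.441 -0.204] c5 [ 0.528 -0.199] 
scene pot5 ([0.653, -0.002], 0.0335, 328, np.float64(0.099)) lid ([0.772, -0.089], 0.033, 434, np.float64(0.017)) knob ([0.772, -0.091], 0.0131, 103, np.float64(0.038))
```

Emit:
{"method": "send_rows", "body": {"rows": [[-1.5, 1.1, 0, 0], [-1.5, 1.0, 0, 0], [0, 0, -4, 0], [0, 0, -4, 0], [0, 0, -3.3, 0]], "claw": 0.9}}

```text
time_s: 6.82
position: [0.6523, -0.003, 0.0622]
eef_rot: [[-0.001, 0.744, -0.668], [0.0, -0.668, -0.744], [-1.0, -0.001, 0.001]]
force: [-0.2, -0.6, -0.0]
opening: 0.0865
```

Emit:
{"method": "send_rows", "body": {"rows": [[0, 0, 0, 0], [0, 0, 0, 0], [0, 0, 0, 0], [0, 0, 0, 0]], "claw": -1}}

```text
time_s: 7.32
position: [0.6541, -0.0033, 0.0655]
eef_rot: [[0.002, 0.745, -0.668], [-0.0, -0.668, -0.745], [-1.0, 0.002, -0.001]]
force: [-1.2, 0.9, 8.5]
opening: 0.061
```

Emit:
{"method": "send_rows", "body": {"rows": [[0, 0, 1, 0], [0, 0, 2, 0], [0, 0, 3, 0], [0, 0, 4, 0], [0, 0, 0, 0]]}}

```text
time_s: 7.95
position: [0.6553, -0.0034, 0.1686]
eef_rot: [[0.006, 0.744, -0.668], [-0.0, -0.668, -0.744], [-1.0, 0.005, -0.004]]
force: [-0.7, 0.1, -1.1]
opening: 0.0613
```

Run:
```python
from look import *
f=grab_frame('scene');P=cloud(f);ok=f['range_z']>0
print('pot4',blob(P,ok,.653,-.003,.045,.05,.065),'held',blob(P,ok,.653,-.003,.045,.12,.3))
g=grab_frame('top'); tray(g)
save('a1',np.hstack([f['image'][100:340,200:480],g['image'][100:340,260:500]]),1.5)
```

```text
pot4 ([0.653, -0.003], 0.0333, 209, np.float64(0.063)) held ([0.657, -0.001], 0.0448, 1109, np.float64(0.3))
tray 487 -265 178 265 3.0
c0 [ 0.448 -0.354] c1 [ 0.535 -0.35 ] c2 [ 0.444 -0.268] c3 [ 0.531 -0.263] c4 [ 0.439 -0.181] c5 [ 0.526 -0.176]
```

View pics/a1.png

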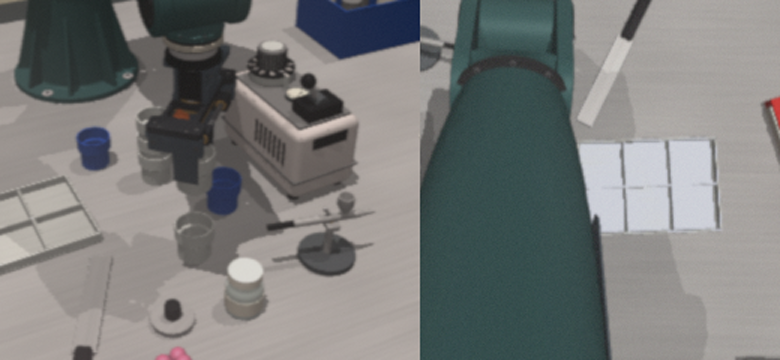

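The scene crop shows pot5 held in the jaws, pot4 standing alone at (195,240) and the lid knob up at (172,318). The tray is unmoved, so I'll place pot5 in c1.

Emit:
{"method": "send_rows", "body": {"rows": [[-1.7, -5, 0, 0], [-1.7, -5, 0, 0], [-1.7, -5, 0, 0], [-1.7, -5, 0, 0], [-1.7, -5, 0, 0]]}}

```text
time_s: 8.68
position: [0.5668, -0.2545, 0.163]
eef_rot: [[-0.002, 0.745, -0.668], [0.001, -0.668, -0.745], [-1.0, -0.002, 0.0]]
force: [0.6, 0.2, -1.3]
opening: 0.0611
```

Emit:
{"method": "send_rows", "body": {"rows": [[-1.7, -5, 0, 0], [-1.7, -4.7, 0, 0], [0, 0, -4, 0], [0, 0, -4, 0], [0, 0, 0, 0]]}}

```text
time_s: 9.3
position: [0.5319, -0.3488, 0.0806]
eef_rot: [[-0.005, 0.744, -0.668], [0.004, -0.668, -0.744], [-1.0, -0.007, 0.001]]
force: [0.6, -0.0, -0.1]
opening: 0.0618
```

Run:
```python
from look import *
s=get_state(); print(s['position'],s['opening'])
f=grab_frame('scene');P=cloud(f);ok=f['range_z']>0
m=ok&(P[...,0]>.38)&(P[...,0]<.6)&(P[...,1]>-.41)&(P[...,1]<-.12)&(P[...,2]>.0135)&(P[...,2]<.027)
print(P[m][:,:2].min(0),P[m][:,:2].max(0))
q=ok&(np.hypot(P[...,0]-.535,P[...,1]+.35)<.06)&(P[...,2]>.035)&(P[...,2]<.1);Q=P[q]; print('lowest held',np.percentile(Q[:,2],[1,5,20]).round(3))
```

```text
[ 0.53186336 -0.34881654  0.08055197] 0.06181272327990623
[ 0.38998099 -0.39948268] [ 0.58506561 -0.12772288]
lowest held [0.051 0.054 0.065]
```

Emit:
{"method": "send_rows", "body": {"rows": [[0.3, 0, -2.5, 0], [0, 0, -1.2, 0], [0, 0, -0.5, 0], [0, 0, -0.3, 0], [0, 0, 0, 0]]}}

```text
time_s: 9.98
position: [0.5374, -0.3504, 0.0394]
eef_rot: [[0.0, 0.744, -0.668], [-0.0, -0.668, -0.744], [-1.0, 0.0, -0.0]]
force: [-0.3, -0.1, -1.9]
opening: 0.0608
```

Emit:
{"method": "send_rows", "body": {"rows": [[0, 0, -0.2, 0], [0, 0, -0.1, 0], [0, 0, 0, 0]]}}

```text
time_s: 10.35
position: [0.5372, -0.3503, 0.0359]
eef_rot: [[-0.0, 0.745, -0.668], [0.0, -0.668, -0.745], [-1.0, -0.0, -0.0]]
force: [-0.1, 0.1, -2.4]
opening: 0.0611
```

Emit:
{"method": "send_rows", "body": {"rows": [[0, 0, -0.2, 0], [0, 0, -0.1, 0], [0, 0, 0, 0]]}}

```text
time_s: 10.72
position: [0.5373, -0.3504, 0.0336]
eef_rot: [[-0.0, 0.745, -0.668], [0.0, -0.668, -0.745], [-1.0, -0.0, 0.0]]
force: [-5.2, 2.3, 12.0]
opening: 0.0613
```

Emit:
{"method": "send_rows", "body": {"rows": [[0, 0, 0, 0], [0, 0, 0, 0], [0, 0, 0, 0]], "claw": 0.75}}

```text
time_s: 11.1
position: [0.5372, -0.3503, 0.0329]
eef_rot: [[0.0, 0.745, -0.668], [-0.0, -0.668, -0.745], [-1.0, 0.0, -0.0]]
force: [0.1, -0.4, 0.1]
opening: 0.0796
```

Emit:
{"method": "send_rows", "body": {"rows": [[0, 0, 3, 0], [0, 0, 5, 0], [0, 0, 4, 0], [0, 0, 0, 0]]}}

```text
time_s: 11.6
position: [0.5387, -0.3514, 0.1562]
eef_rot: [[0.004, 0.745, -0.668], [-0.003, -0.668, -0.745], [-1.0, 0.005, -0.001]]
force: [0.9, -0.6, 0.3]
opening: 0.0797
```

Run:
```python
from look import *
f=grab_frame('scene');P=cloud(f);ok=f['range_z']>0
print('pot5',blob(P,ok,.536,-.35,.045,.055,.07),'pot4',blob(P,ok,.653,-.003,.045,.05,.07),'pot3',blob(P,ok,.444,.016,.045,.115,.14))
```

```text
pot5 ([0.538, -0.351], 0.0329, 204, np.float64(0.066)) pot4 ([0.653, -0.003], 0.0332, 209, np.float64(0.063)) pot3 ([0.442, 0.013], 0.0353, 279, np.float64(0.134))
```

Emit:
{"method": "send_rows", "body": {"rows": [[1.65, 5, 0, 0], [1.65, 5, 0, 0], [1.65, 5, 0, 0], [1.65, 5, 0, 0], [1.65, 5, 0, 0]], "claw": 0.9}}

```text
time_s: 12.28
position: [0.6193, -0.0985, 0.1514]
eef_rot: [[-0.002, 0.744, -0.668], [0.0, -0.668, -0.744], [-1.0, -0.002, 0.001]]
force: [0.6, -0.5, -0.4]
opening: 0.0866
```

Emit:
{"method": "send_rows", "body": {"rows": [[1.65, 5, 0, 0], [1.6, 4.7, 0, 0], [0, 0, -4, 0], [0, 0, -4, 0], [0, 0, 0, 0]]}}

```text
time_s: 12.9
position: [0.6493, -0.0031, 0.069]
eef_rot: [[-0.007, 0.745, -0.667], [0.0, -0.667, -0.745], [-1.0, -0.005, 0.004]]
force: [-0.0, 0.2, 0.7]
opening: 0.0866
```

Emit:
{"method": "send_rows", "body": {"rows": [[0, 0, -3, 0], [0, 0, -1.3, 0], [0, 0, 0, 0]]}}

```text
time_s: 13.28
position: [0.6519, -0.0034, 0.0299]
eef_rot: [[-0.001, 0.744, -0.668], [0.0, -0.668, -0.744], [-1.0, -0.001, 0.001]]
force: [-0.6, 0.9, -0.9]
opening: 0.0868
```

Emit:
{"method": "send_rows", "body": {"rows": [[0, 0, 0, 0], [0, 0, 0, 0], [0, 0, 0, 0], [0, 0, 0, 0]], "claw": -1}}

```text
time_s: 13.78
position: [0.6525, -0.0033, 0.0306]
eef_rot: [[0.001, 0.745, -0.668], [-0.0, -0.668, -0.745], [-1.0, 0.0, -0.0]]
force: [-2.2, -0.1, 6.6]
opening: 0.0602
```

Emit:
{"method": "send_rows", "body": {"rows": [[0, 0, 2, 0], [0, 0, 4, 0], [0, 0, 4, 0], [0, 0, 0, 0]]}}

```text
time_s: 14.28
position: [0.6542, -0.0034, 0.1343]
eef_rot: [[0.006, 0.744, -0.668], [-0.0, -0.668, -0.745], [-1.0, 0.004, -0.004]]
force: [-0.2, -0.2, -2.0]
opening: 0.0603
```

Run:
```python
from look import *
tray(grab_frame('top'))
f=grab_frame('scene');P=cloud(f);ok=f['range_z']>0
q=ok&(np.hypot(P[...,0]-.653,P[...,1]+.003)<.04)&(P[...,2]>.015);Q=P[q]; print('lowest held',np.percentile(Q[:,2],[1,5,20]).round(3))
print('pot5',blob(P,ok,.536,-.35,.045,.055,.07))
```

```text
tray 487 -264 178 264 2.9
c0 [ 0.448 -0.353] c1 [ 0.535 -0.349] c2 [ 0.444 -0.266] c3 [ 0.531 -0.262] c4 [ 0.439 -0.18 ] c5 [ 0.526 -0.175] 
lowest held [0.105 0.122 0.249]
pot5 ([0.539, -0.35], 0.0334, 206, np.float64(0.067))
```

Emit:
{"method": "send_rows", "body": {"rows": [[-2, -4.3, 0, 0], [-2, -4.3, 0, 0], [-2, -4.3, 0, 0], [-2, -4.3, 0, 0], [-2, -4.3, 0, 0]]}}

```text
time_s: 15.0
position: [0.5506, -0.2192, 0.1288]
eef_rot: [[-0.002, 0.745, -0.668], [0.001, -0.668, -0.745], [-1.0, -0.002, 0.001]]
force: [0.8, -0.4, -2.0]
opening: 0.06
```

Emit:
{"method": "send_rows", "body": {"rows": [[-2.1, -4.4, 0, 0], [0, 0, -3, 0], [0, 0, -3, 0], [0, 0, 0, 0]]}}

```text
time_s: 15.5
position: [0.5291, -0.2613, 0.0673]
eef_rot: [[-0.005, 0.744, -0.668], [0.003, -0.668, -0.744], [-1.0, -0.005, 0.001]]
force: [-0.2, 0.5, -1.9]
opening: 0.0604
```

Emit:
{"method": "send_rows", "body": {"rows": [[0, 0, -2.5, 0], [0, 0, -0.6, 0], [0, 0, -0.3, 0], [0, 0, -0.2, 0], [0, 0, 0, 0]]}}

```text
time_s: 16.12
position: [0.5316, -0.2625, 0.0346]
eef_rot: [[0.001, 0.745, -0.668], [-0.0, -0.668, -0.745], [-1.0, 0.001, -0.0]]
force: [-0.1, 0.5, 0.8]
opening: 0.06
```

Emit:
{"method": "send_rows", "body": {"rows": [[0, 0, -0.1, 0], [0, 0, 0, 0], [0, 0, 0, 0], [0, 0, 0, 0]], "claw": 0.75}}

```text
time_s: 16.62
position: [0.5312, -0.2623, 0.033]
eef_rot: [[0.0, 0.744, -0.668], [-0.0, -0.668, -0.744], [-1.0, 0.0, -0.0]]
force: [0.0, 1.1, -0.6]
opening: 0.0802
```

Emit:
{"method": "send_rows", "body": {"rows": [[0, 0, 3, 0], [0, 0, 5, 0], [0, 0, 5, 0], [-1.3, 4, 0, 0], [-1.3, 4, 0, 0]]}}

```text
time_s: 17.25
position: [0.505, -0.1817, 0.1636]
eef_rot: [[0.001, 0.744, -0.668], [-0.0, -0.668, -0.744], [-1.0, 0.001, -0.0]]
force: [0.7, 0.6, -0.8]
opening: 0.0796
```

Emit:
{"method": "send_rows", "body": {"rows": [[-1.3, 4, 0, 0], [-1.3, 4, 0, 0], [-1.2, 4, 0, 0], [-1.2, 4, 0, 0], [-1.2, 3.7, 0, 0]], "claw": 0.9}}

```text
time_s: 17.88
position: [0.4427, 0.0159, 0.1631]
eef_rot: [[0.0, 0.744, -0.668], [0.0, -0.668, -0.744], [-1.0, 0.0, -0.0]]
force: [1.0, 0.8, -0.4]
opening: 0.0869
```

Run:
```python
from look import *
print(get_state()['position'])
f=grab_frame('scene');P=cloud(f);ok=f['range_z']>0
print('pot5',blob(P,ok,.536,-.35,.045,.055,.07),'pot4',blob(P,ok,.531,-.262,.042,.055,.07),'pot3',blob(P,ok,.443,.0145,.045,.115,.14))
```

```text
[0.44268378 0.01591527 0.16307495]
pot5 ([0.538, -0.351], 0.0329, 218, np.float64(0.066)) pot4 ([0.533, -0.262], 0.0339, 186, np.float64(0.066)) pot3 ([0.445, 0.018], 0.035, 234, np.float64(0.135))
```

Emit:
{"method": "send_rows", "body": {"rows": [[0, 0, -3, 0], [0, 0, -2.2, 0], [0, 0, -1, 0], [0, 0, 0, 0]]}}

```text
time_s: 18.42
position: [0.443, 0.0147, 0.1007]
eef_rot: [[-0.001, 0.744, -0.668], [0.0, -0.668, -0.744], [-1.0, -0.001, 0.001]]
force: [0.2, 0.1, 0.3]
opening: 0.0865
```

Emit:
{"method": "send_rows", "body": {"rows": [[0, 0, 0, 0], [0, 0, 0, 0], [0, 0, 0, 0], [0, 0, 0, 0]], "claw": -1}}

```text
time_s: 18.92
position: [0.4435, 0.0147, 0.1013]
eef_rot: [[0.001, 0.744, -0.668], [0.0, -0.668, -0.744], [-1.0, 0.0, -0.001]]
force: [-1.1, 0.7, 7.1]
opening: 0.0615
```

Emit:
{"method": "send_rows", "body": {"rows": [[0, 0, 1, 0], [0, 0, 2, 0], [0, 0, 3, 0], [0, 0, 0, 0]]}}

```text
time_s: 19.42
position: [0.4444, 0.0147, 0.163]
eef_rot: [[0.004, 0.745, -0.668], [-0.0, -0.668, -0.745], [-1.0, 0.003, -0.003]]
force: [0.0, -0.5, -1.5]
opening: 0.0613
```

Run:
```python
from look import *
tray(grab_frame('top'))
f=grab_frame('scene');P=cloud(f);ok=f['range_z']>0
print('pot2',blob(P,ok,.443,.0145,.045,.085,.1))
q=ok&(np.hypot(P[...,0]-.443,P[...,1]-.015)<.04)&(P[...,2]>.11);Q=P[q]; print('lowest held',np.percentile(Q[:,2],[1,5,20]).round(3))
```

```text
tray 487 -264 178 266 2.9
c0 [ 0.448 -0.353] c1 [ 0.535 -0.349] c2 [ 0.444 -0.266] c3 [ 0.531 -0.262] c4 [ 0.439 -0.179] c5 [ 0.526 -0.175] 
pot2 ([0.444, 0.016], 0.0337, 184, np.float64(0.1))
lowest held [0.136 0.151 0.265]
```

Emit:
{"method": "send_rows", "body": {"rows": [[0.1, -5.3, 0, 0], [0.1, -5.3, 0, 0], [0.1, -5.3, 0, 0], [0.1, -5.3, 0, 0], [0.1, -5.3, 0, 0]]}}

```text
time_s: 20.15
position: [0.4473, -0.2518, 0.1597]
eef_rot: [[-0.001, 0.744, -0.668], [0.001, -0.668, -0.744], [-1.0, -0.002, 0.0]]
force: [0.2, 0.7, -1.5]
opening: 0.0612
```

Emit:
{"method": "send_rows", "body": {"rows": [[0, -5.3, 0, 0], [0, -5, 0, 0], [0, 0, -4, 0], [0, 0, -4, 0], [0, 0, 0, 0]]}}

```text
time_s: 20.78
position: [0.446, -0.3516, 0.0775]
eef_rot: [[-0.005, 0.744, -0.668], [0.004, -0.668, -0.744], [-1.0, -0.007, 0.0]]
force: [0.0, 0.2, -0.5]
opening: 0.0614
```

Emit:
{"method": "send_rows", "body": {"rows": [[0, 0, -2.5, 0], [0, 0, -1.2, 0], [0, 0, -0.6, 0], [0, 0, -0.3, 0], [0, 0, 0, 0]]}}

```text
time_s: 21.4
position: [0.4484, -0.3534, 0.0353]
eef_rot: [[0.0, 0.745, -0.668], [-0.0, -0.668, -0.745], [-1.0, 0.0, -0.0]]
force: [0.3, 0.2, -1.4]
opening: 0.0614
```

Emit:
{"method": "send_rows", "body": {"rows": [[0, 0, -0.2, 0], [0, 0, -0.1, 0], [0, 0, 0, 0]]}}

```text
time_s: 21.78
position: [0.4485, -0.3536, 0.0333]
eef_rot: [[0.0, 0.745, -0.668], [-0.0, -0.668, -0.745], [-1.0, 0.0, 0.0]]
force: [-6.3, 6.1, 23.0]
opening: 0.0612
```

Emit:
{"method": "send_rows", "body": {"rows": [[0, 0, 0, 0], [0, 0, 0, 0], [0, 0, 0, 0]], "claw": 0.75}}

```text
time_s: 22.15
position: [0.4482, -0.3533, 0.0319]
eef_rot: [[0.0, 0.744, -0.668], [-0.0, -0.668, -0.744], [-1.0, 0.0, 0.0]]
force: [-0.7, -1.0, -0.4]
opening: 0.0798
```

Emit:
{"method": "send_rows", "body": {"rows": [[0, 0, 3, 0], [0, 0, 5, 0], [0, 0, 5, 0], [-0.1, 5.3, 0, 0], [-0.1, 5.3, 0, 0]]}}

```text
time_s: 22.78
position: [0.4462, -0.2464, 0.1625]
eef_rot: [[0.001, 0.744, -0.669], [-0.001, -0.669, -0.744], [-1.0, 0.001, -0.0]]
force: [-0.3, 1.3, 0.0]
opening: 0.0794
```

Emit:
{"method": "send_rows", "body": {"rows": [[-0.1, 5.3, 0, 0], [-0.1, 5.3, 0, 0], [-0.1, 5.3, 0, 0], [0, 5.3, 0, 0], [0, 5.0, 0, 0]], "claw": 0.9}}

```text
time_s: 23.4
position: [0.443, 0.0164, 0.1621]
eef_rot: [[0.0, 0.744, -0.668], [0.0, -0.668, -0.744], [-1.0, 0.0, -0.0]]
force: [1.3, -0.6, -0.1]
opening: 0.0865
```

Run:
```python
from look import *
print(get_state()['position'])
f=grab_frame('scene');P=cloud(f);ok=f['range_z']>0
print('pot5',blob(P,ok,.536,-.35,.045,.055,.07),'pot4',blob(P,ok,.531,-.262,.042,.055,.07),'pot3',blob(P,ok,.448,-.353,.042,.055,.07),'pot2',blob(P,ok,.443,.0145,.045,.085,.1))
```

```text
[0.4429896  0.01639003 0.16207979]
pot5 ([0.538, -0.351], 0.0326, 208, np.float64(0.066)) pot4 ([0.534, -0.262], 0.0327, 194, np.float64(0.066)) pot3 ([0.451, -0.353], 0.0334, 184, np.float64(0.067)) pot2 ([0.443, 0.015], 0.0352, 186, np.float64(0.098))
```

Pot3 is placed. Pot2 is next, going to c2.

Emit:
{"method": "send_rows", "body": {"rows": [[0, 0, -4, 0], [0, 0, -3.5, 0], [0, 0, -2.2, 0], [0, 0, 0, 0]]}}

```text
time_s: 23.95
position: [0.4421, 0.0147, 0.0638]
eef_rot: [[-0.003, 0.745, -0.668], [0.0, -0.668, -0.745], [-1.0, -0.002, 0.002]]
force: [-0.2, -0.4, 0.0]
opening: 0.0865
```

Emit:
{"method": "send_rows", "body": {"rows": [[0, 0, 0, 0], [0, 0, 0, 0], [0, 0, 0, 0], [0, 0, 0, 0]], "claw": -1}}

```text
time_s: 24.45
position: [0.4438, 0.0147, 0.0656]
eef_rot: [[0.001, 0.745, -0.668], [-0.0, -0.668, -0.745], [-1.0, 0.001, -0.001]]
force: [-1.5, 0.8, 8.8]
opening: 0.0619
```

Emit:
{"method": "send_rows", "body": {"rows": [[0, 0, 1, 0], [0, 0, 2, 0], [0, 0, 3, 0], [0, 0, 2, 0], [0, 0, 0, 0]]}}

```text
time_s: 25.08
position: [0.4441, 0.0147, 0.1464]
eef_rot: [[0.003, 0.744, -0.668], [-0.0, -0.668, -0.744], [-1.0, 0.002, -0.002]]
force: [-0.2, 0.0, -1.3]
opening: 0.062
```

Run:
```python
from look import *
tray(grab_frame('top'))
f=grab_frame('scene');P=cloud(f);ok=f['range_z']>0
print('pot1',blob(P,ok,.443,.0145,.045,.05,.065),blob(P,ok,.443,.0145,.045,.07,.095))
```

```text
tray 487 -265 178 266 3.0
c0 [ 0.449 -0.354] c1 [ 0.535 -0.349] c2 [ 0.444 -0.267] c3 [ 0.531 -0.262] c4 [ 0.439 -0.18 ] c5 [ 0.526 -0.175] 
pot1 ([0.445, 0.015], 0.0332, 163, np.float64(0.064)) None
```

Emit:
{"method": "send_rows", "body": {"rows": [[0, -4.7, 0, 0], [0, -4.7, 0, 0], [0, -4.7, 0, 0], [0, -4.7, 0, 0], [0, -4.7, 0, 0]]}}

```text
time_s: 25.8
position: [0.4424, -0.2216, 0.1438]
eef_rot: [[-0.002, 0.744, -0.668], [0.001, -0.668, -0.744], [-1.0, -0.002, 0.0]]
force: [0.4, 1.1, -1.7]
opening: 0.062
```

Emit:
{"method": "send_rows", "body": {"rows": [[0, -4.7, 0, 0], [0, 0, -3.5, 0], [0, 0, -3.5, 0], [0, 0, 0, 0]]}}

```text
time_s: 26.3
position: [0.4411, -0.266, 0.0721]
eef_rot: [[-0.005, 0.744, -0.668], [0.003, -0.668, -0.744], [-1.0, -0.006, 0.001]]
force: [-0.0, -0.9, -0.9]
opening: 0.0619
```

Emit:
{"method": "send_rows", "body": {"rows": [[0, 0, -2.5, 0], [0, 0, -0.7, 0], [0, 0, -0.5, 0], [0, 0, -0.3, 0], [0, 0, 0, 0]]}}

```text
time_s: 26.92
position: [0.4434, -0.2674, 0.0353]
eef_rot: [[0.0, 0.745, -0.668], [-0.0, -0.668, -0.745], [-1.0, 0.0, -0.0]]
force: [-0.4, -0.6, -1.4]
opening: 0.0619
```

Emit:
{"method": "send_rows", "body": {"rows": [[0, 0, -0.2, 0], [0, 0, 0, 0], [0, 0, 0, 0]]}}

```text
time_s: 27.3
position: [0.4435, -0.2675, 0.0337]
eef_rot: [[0.0, 0.745, -0.668], [-0.0, -0.668, -0.745], [-1.0, 0.001, -0.0]]
force: [-4.6, 2.6, 11.7]
opening: 0.062
```

Emit:
{"method": "send_rows", "body": {"rows": [[0, 0, 0, 0], [0, 0, 0, 0], [0, 0, 0, 0]], "claw": 0.75}}

```text
time_s: 27.68
position: [0.4432, -0.2673, 0.0329]
eef_rot: [[0.0, 0.744, -0.668], [-0.0, -0.668, -0.744], [-1.0, 0.0, -0.0]]
force: [-0.4, -0.7, -0.3]
opening: 0.08
```

Emit:
{"method": "send_rows", "body": {"rows": [[0, 0, 3, 0], [0, 0, 4, 0], [0, 0, 3, 0], [0, 4.7, 0, 0], [0, 4.7, 0, 0]]}}

```text
time_s: 28.3
position: [0.4432, -0.1725, 0.1333]
eef_rot: [[0.001, 0.744, -0.669], [-0.0, -0.669, -0.744], [-1.0, 0.001, -0.0]]
force: [0.9, -0.1, 0.1]
opening: 0.08
```

Emit:
{"method": "send_rows", "body": {"rows": [[0, 4.7, 0, 0], [0, 4.7, 0, 0], [0, 4.7, 0, 0], [0, 4.7, 0, 0], [0, 0, 0, 0]], "claw": 0.9}}

```text
time_s: 28.92
position: [0.443, 0.0169, 0.133]
eef_rot: [[0.0, 0.747, -0.665], [0.0, -0.665, -0.747], [-1.0, -0.0, -0.0]]
force: [-0.4, 0.4, 0.2]
opening: 0.0865
```

Run:
```python
from look import *
print(get_state()['position'])
f=grab_frame('scene');P=cloud(f);ok=f['range_z']>0
print('pot5',blob(P,ok,.536,-.35,.045,.055,.07),'pot4',blob(P,ok,.531,-.262,.042,.055,.07),'pot3',blob(P,ok,.448,-.353,.042,.055,.07),'pot2',blob(P,ok,.443,-.267,.042,.055,.07),'pot1',blob(P,ok,.443,.0145,.045,.05,.065))
```

```text
[0.44299207 0.0168665  0.13295495]
pot5 ([0.54, -0.35], 0.0332, 212, np.float64(0.066)) pot4 ([0.533, -0.264], 0.0334, 194, np.float64(0.066)) pot3 ([0.45, -0.354], 0.0344, 183, np.float64(0.067)) pot2 ([0.445, -0.267], 0.0336, 176, np.float64(0.066)) pot1 ([0.445, 0.016], 0.0331, 168, np.float64(0.063))
```

Emit:
{"method": "send_rows", "body": {"rows": [[0, -0.1, -4, 0], [0, 0, -4, 0], [0, 0, -2.3, 0], [0, 0, 0, 0]]}}

```text
time_s: 29.48
position: [0.4422, 0.0128, 0.0287]
eef_rot: [[-0.003, 0.744, -0.668], [0.0, -0.668, -0.744], [-1.0, -0.002, 0.002]]
force: [-0.4, -0.2, 0.5]
opening: 0.0863
```

Emit:
{"method": "send_rows", "body": {"rows": [[0, 0, 0, 0], [0, 0, 0, 0], [0, 0, 0, 0], [0, 0, 0, 0]], "claw": -1}}

```text
time_s: 29.98
position: [0.4437, 0.0136, 0.0308]
eef_rot: [[0.001, 0.745, -0.668], [-0.0, -0.668, -0.745], [-1.0, 0.001, -0.001]]
force: [-2.5, -1.9, 10.1]
opening: 0.0614
```

Emit:
{"method": "send_rows", "body": {"rows": [[0, 0, 2, 0], [0, 0, 4, 0], [0, 0, 3, 0], [0, 0, 0, 0]]}}

```text
time_s: 30.48
position: [0.4446, 0.0137, 0.122]
eef_rot: [[0.005, 0.745, -0.667], [-0.0, -0.668, -0.745], [-1.0, 0.004, -0.003]]
force: [0.4, 0.7, -2.3]
opening: 0.0619
```

Run:
```python
from look import *
tray(grab_frame('top'))
f=grab_frame('scene');P=cloud(f);ok=f['range_z']>0
print('pot1 left?',blob(P,ok,.443,.0145,.045,.01,.065))
print('pot4',blob(P,ok,.531,-.262,.042,.055,.07),'pot2',blob(P,ok,.443,-.267,.042,.055,.07))
```

```text
tray 487 -264 178 266 3.0
c0 [ 0.448 -0.353] c1 [ 0.535 -0.349] c2 [ 0.444 -0.266] c3 [ 0.531 -0.262] c4 [ 0.439 -0.179] c5 [ 0.526 -0.175] 
pot1 left? None
pot4 ([0.534, -0.262], 0.0334, 190, np.float64(0.068)) pot2 ([0.446, -0.268], 0.0334, 174, np.float64(0.066))
```

Emit:
{"method": "send_rows", "body": {"rows": [[1.65, -3.8, 0, 0], [1.65, -3.8, 0, 0], [1.65, -3.8, 0, 0], [1.65, -3.8, 0, 0], [1.65, -3.7, 0, 0]]}}

```text
time_s: 31.2
position: [0.5252, -0.1764, 0.118]
eef_rot: [[-0.002, 0.744, -0.668], [0.001, -0.668, -0.744], [-1.0, -0.002, 0.001]]
force: [-0.0, 1.2, -1.6]
opening: 0.0618
```

Emit:
{"method": "send_rows", "body": {"rows": [[0, 0, -3, 0], [0, 0, -3, 0], [0, 0, -1.5, 0], [0, 0, 0, 0]]}}

```text
time_s: 31.7
position: [0.5247, -0.1748, 0.0435]
eef_rot: [[-0.003, 0.745, -0.668], [0.001, -0.668, -0.745], [-1.0, -0.003, 0.001]]
force: [0.2, -0.4, -1.6]
opening: 0.0618
```

Emit:
{"method": "send_rows", "body": {"rows": [[0, 0, -0.5, 0], [0, 0, -0.4, 0], [0, 0, -0.2, 0], [0, 0, 0, 0]]}}

```text
time_s: 32.2
position: [0.526, -0.1754, 0.0348]
eef_rot: [[0.0, 0.745, -0.668], [-0.0, -0.668, -0.745], [-1.0, 0.0, -0.0]]
force: [-4.4, 1.5, 10.8]
opening: 0.0622
```

Emit:
{"method": "send_rows", "body": {"rows": [[0, 0, 0, 0], [0, 0, 0, 0], [0, 0, 0, 0]], "claw": 0.75}}

```text
time_s: 32.58
position: [0.5258, -0.1753, 0.034]
eef_rot: [[0.0, 0.745, -0.668], [-0.0, -0.668, -0.745], [-1.0, 0.0, -0.0]]
force: [0.2, -0.5, -0.4]
opening: 0.0799
```

Emit:
{"method": "send_rows", "body": {"rows": [[0, 0, 3, 0], [0, 0, 5, 0], [0, 0, 5, 0], [-1, 4.7, 5, 0], [-1, 4.7, 4, 0]]}}

```text
time_s: 33.2
position: [0.5065, -0.0853, 0.2507]
eef_rot: [[0.001, 0.744, -0.669], [-0.0, -0.669, -0.744], [-1.0, 0.001, -0.001]]
force: [0.2, -0.2, -0.6]
opening: 0.0798
```

Emit:
{"method": "send_rows", "body": {"rows": [[-1, 4.7, 3.5, 0], [-1, 4.7, 0, 0], [-1, 4.7, 0, 0], [-1, 4.7, 0, 0], [-1, 4.7, 0, 0]]}}

```text
time_s: 33.83
position: [0.4561, 0.1505, 0.2841]
eef_rot: [[0.0, 0.744, -0.668], [0.0, -0.668, -0.744], [-1.0, 0.0, -0.0]]
force: [1.3, -0.8, -0.3]
opening: 0.0802
```

Emit:
{"method": "send_rows", "body": {"rows": [[-1, 4.7, 0, 0], [-1.1, 4.5, 0, 0], [0, 0, 0, 0], [0, 0, 0, 0]]}}

```text
time_s: 34.33
position: [0.4356, 0.2408, 0.2839]
eef_rot: [[-0.0, 0.745, -0.667], [-0.0, -0.667, -0.745], [-1.0, 0.0, 0.0]]
force: [0.9, 0.3, 0.3]
opening: 0.0802
```

Run:
```python
from look import *
print(get_state()['position'])
f=grab_frame('scene');P=cloud(f);ok=f['range_z']>0
print('pot1',blob(P,ok,.526,-.175,.042,.055,.07),'pot4',blob(P,ok,.531,-.262,.042,.055,.07),'pot2',blob(P,ok,.443,-.267,.042,.055,.07))
print('grip',blob(P,ok,.435,.246,.04,.19,.214))
g=grab_frame('top'); tray(g); save('a2',np.hstack([f['image'][100:340,140:430],g['image'][100:340,290:500]]),1.5)
```

```text
[0.43560725 0.24078732 0.2838772 ]
pot1 ([0.528, -0.173], 0.0335, 183, np.float64(0.067)) pot4 ([0.534, -0.263], 0.0329, 193, np.float64(0.066)) pot2 ([0.445, -0.268], 0.0336, 176, np.float64(0.068))
grip ([0.434, 0.246], 0.0281, 266, np.float64(0.214))
tray 487 -264 178 266 3.1
c0 [ 0.448 -0.353] c1 [ 0.535 -0.349] c2 [ 0.444 -0.266] c3 [ 0.531 -0.262] c4 [ 0.439 -0.179] c5 [ 0.526 -0.175]
```

View pics/a2.png

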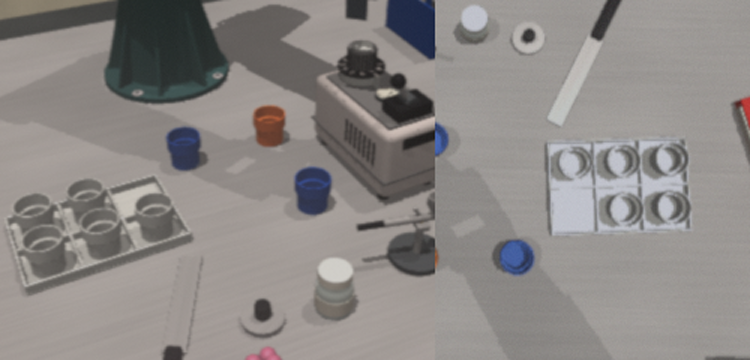

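All five pots stand in their own compartments; only the one at (575,210) in the right-hand panel is empty. The lid at (263,317) is knob up. Now the sleeve.

Emit:
{"method": "send_rows", "body": {"rows": [[-0.1, 0.5, -4, 0], [0, 0, -4, 0], [0, 0, -1.5, 0], [0, 0, -0.7, 0], [0, 0, 0, 0]]}}

```text
time_s: 35.05
position: [0.4352, 0.246, 0.1827]
eef_rot: [[0.001, 0.744, -0.668], [0.0, -0.668, -0.744], [-1.0, 0.0, -0.001]]
force: [1.4, -0.5, -0.4]
opening: 0.0796
```

Emit:
{"method": "send_rows", "body": {"rows": [[0, 0, 0, 0], [0, 0, 0, 0], [0, 0, 0, 0], [0, 0, 0, 0]], "claw": -1}}

```text
time_s: 35.55
position: [0.4333, 0.2474, 0.1825]
eef_rot: [[-0.003, 0.744, -0.669], [0.003, -0.669, -0.744], [-1.0, -0.004, 0.0]]
force: [-19.0, 16.0, 12.6]
opening: 0.0514
```

The jaws pull sideways by about 2 mm, so I'll recentre before turning.

Emit:
{"method": "send_rows", "body": {"rows": [[-0.2, 0.2, 0, 0], [0, 0, 0, 0], [0, 0, 0, 0]]}}

```text
time_s: 35.92
position: [0.4331, 0.2478, 0.1826]
eef_rot: [[0.001, 0.745, -0.667], [-0.001, -0.667, -0.745], [-1.0, 0.001, -0.0]]
force: [0.5, -5.9, 6.4]
opening: 0.0511
```

Emit:
{"method": "send_rows", "body": {"rows": [[0, 0, 0, 0.15], [0, 0, 0, 0.15], [0, 0, 0, 0.15], [0, 0, 0, 0.15], [0, 0, 0, 0]]}}

```text
time_s: 36.55
position: [0.4333, 0.2477, 0.1826]
eef_rot: [[0.001, 0.992, -0.128], [-0.001, -0.128, -0.992], [-1.0, 0.001, 0.0]]
force: [1.4, -5.8, 4.5]
opening: 0.0512
```

Emit:
{"method": "send_rows", "body": {"rows": [[0, 0, 0, 0.17], [0, 0, 0, 0.17], [0, 0, 0, 0.17], [0, 0, 0, 0.17], [0, 0, 0, 0]]}}

```text
time_s: 37.17
position: [0.4335, 0.2479, 0.1826]
eef_rot: [[0.002, 0.851, 0.524], [-0.0, 0.524, -0.851], [-1.0, 0.001, 0.001]]
force: [3.5, -5.7, 2.7]
opening: 0.0512
```

Emit:
{"method": "send_rows", "body": {"rows": [[0, 0, 0, 0.17], [0, 0, 0, 0.17], [0, 0, 0, 0.17], [0, 0, 0, 0.17], [0, 0, 0, 0]]}}

```text
time_s: 37.8
position: [0.4336, 0.2481, 0.1826]
eef_rot: [[0.002, 0.332, 0.943], [0.0, 0.943, -0.332], [-1.0, 0.001, 0.002]]
force: [4.3, -3.8, 1.6]
opening: 0.0513
```

Emit:
{"method": "send_rows", "body": {"rows": [[0, 0, 0, 0.17], [0, 0, 0, 0.17], [0, 0, 0, 0.17], [0, 0, 0, 0.14], [0, 0, 0, 0]]}}

```text
time_s: 38.42
position: [0.4335, 0.2483, 0.1826]
eef_rot: [[0.002, -0.303, 0.953], [0.001, 0.953, 0.303], [-1.0, -0.0, 0.002]]
force: [5.3, -1.6, 2.2]
opening: 0.0512
```

Emit:
{"method": "send_rows", "body": {"rows": [[0, 0, 0, 0], [0, 0, 0, 0], [0, 0, 0, 0]]}}

```text
time_s: 38.8
position: [0.4336, 0.2483, 0.1826]
eef_rot: [[0.002, -0.3, 0.954], [0.0, 0.954, 0.3], [-1.0, -0.0, 0.002]]
force: [4.9, -1.3, 2.8]
opening: 0.0513
```

Emit:
{"method": "send_rows", "body": {"rows": [[0, 0, 0, 0], [0, 0, 0, 0], [0, 0, 0, 0], [0, 0, 4, 0], [0, 0, 5, 0]], "claw": 0.75}}

```text
time_s: 39.42
position: [0.4319, 0.2477, 0.2722]
eef_rot: [[-0.002, -0.303, 0.953], [-0.001, 0.953, 0.303], [-1.0, -0.0, -0.003]]
force: [1.4, -0.0, -0.6]
opening: 0.0799
```

Emit:
{"method": "send_rows", "body": {"rows": [[3, -4.5, 2, 0], [3, -4.5, 0, 0], [3, -4.5, 0, 0], [3, -4.5, 0, 0], [3, -4.5, 0, 0]]}}

```text
time_s: 40.05
position: [0.5833, 0.0214, 0.2919]
eef_rot: [[-0.0, -0.303, 0.953], [0.0, 0.953, 0.303], [-1.0, 0.0, -0.0]]
force: [0.7, 1.1, -0.2]
opening: 0.0801
```

Run:
```python
from look import *
print(get_state()['position'])
f=grab_frame('top');g=grab_frame('scene')
P=cloud(g);ok=g['range_z']>0;print('ball',blob(P,ok,.576,.233,.05,.2,.24))
P=cloud(f);ok=f['range_z']>0;print('ball',blob(P,ok,.576,.233,.05,.2,.24))
a=cv2.resize(f['image'][205:275,180:250],(480,480),interpolation=cv2.INTER_CUBIC)
b=cv2.resize(g['image'][115:175,345:405],(300,300),interpolation=cv2.INTER_CUBIC); b=cv2.copyMakeBorder(b,0,180,0,0,cv2.BORDER_CONSTANT)
save('a3',np.hstack([a,b]))
```

```text
[0.58333796 0.02143361 0.29194727]
ball ([0.578, 0.233], 0.0138, 98, np.float64(0.229))
ball ([0.575, 0.233], 0.0129, 104, np.float64(0.233))
```

View pics/a3.png

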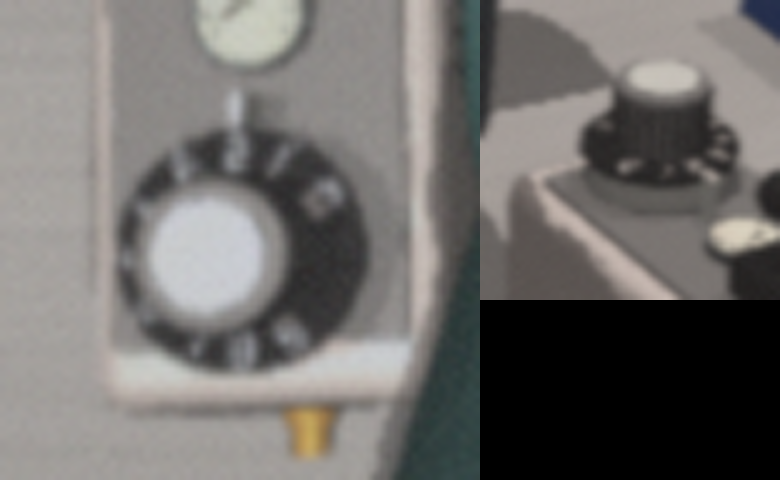

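The "2" now stands at the pointer (235,155), and the gap is on the right as predicted. The toggle ball is still on the off side. I'll go in front of it with shut jaws and check the tray again on the way.

Emit:
{"method": "send_rows", "body": {"rows": [[-0.1, 4.1, 0, -0.12], [-0.1, 4.1, 0, -0.12], [-0.1, 4.1, 0, 0], [-0.1, 4.1, 0, 0], [0, 0, 0, 0]], "claw": -1}}

```text
time_s: 40.78
position: [0.5779, 0.1895, 0.2918]
eef_rot: [[-0.001, -0.07, 0.998], [0.0, 0.998, 0.07], [-1.0, 0.0, -0.001]]
force: [-0.2, -0.3, -0.4]
opening: 0.0326
```

Emit:
{"method": "send_rows", "body": {"rows": [[0, 0, -4, 0], [0, 0, -3, 0], [0, 0, -1.7, 0], [0, 0, 0, 0]]}}

```text
time_s: 41.28
position: [0.5782, 0.1867, 0.2042]
eef_rot: [[-0.002, -0.068, 0.998], [-0.0, 0.998, 0.068], [-1.0, -0.0, -0.002]]
force: [-0.5, 0.8, 0.6]
opening: 0.0001
```

```bash
cat > chk.py <<'E'
from look import *
print(get_state()['position'])
f=grab_frame('top');tray(f);g=grab_frame('scene')
for F in(f,g):
    P=cloud(F);ok=F['range_z']>0
    for n,c in dict(c0=(.448,-.353),c1=(.535,-.349),c2=(.444,-.266),c3=(.531,-.262),c5=(.526,-.175)).items(): print(n,blob(P,ok,*c,.043,.055,.072))
    print('lid',blob(P,ok,.77,-.09,.05,.006,.018),'ball',blob(P,ok,.575,.255,.06,.2,.24))
E
python3 chk.py
```

```text
[0.57816367 0.18669065 0.20424312]
tray 487 -264 178 266 3.0
c0 [ 0.449 -0.354] c1 [ 0.535 -0.349] c2 [ 0.444 -0.267] c3 [ 0.531 -0.262] c4 [ 0.439 -0.18 ] c5 [ 0.526 -0.175] 
c0 ([0.449, -0.353], 0.0311, 113, np.float64(0.068))
c1 ([0.537, -0.35], 0.0316, 102, np.float64(0.068))
c2 ([0.445, -0.267], 0.0311, 97, np.float64(0.068))
c3 ([0.533, -0.262], 0.0314, 95, np.float64(0.068))
c5 ([0.528, -0.175], 0.0311, 82, np.float64(0.069))
lid ([0.771, -0.089], 0.0321, 296, np.float64(0.017)) ball None
c0 ([0.451, -0.354], 0.0326, 177, np.float64(0.065))
c1 ([0.538, -0.351], 0.0335, 206, np.float64(0.066))
c2 ([0.445, -0.268], 0.0338, 173, np.float64(0.067))
c3 ([0.533, -0.263], 0.0331, 183, np.float64(0.066))
c5 ([0.528, -0.176], 0.0334, 184, np.float64(0.066))
lid ([0.772, -0.089], 0.0324, 432, np.float64(0.018)) ball ([0.584, 0.222], 0.0254, 97, np.float64(0.233))
```

Emit:
{"method": "send_rows", "body": {"rows": [[0, 1.2, 0, 0], [-0.1, 1.2, 0, 0], [-0.1, 1.2, 0, 0], [-0.1, 1.2, 0, 0], [0, 0, 0, 0]]}}

```text
time_s: 42.0
position: [0.5754, 0.2361, 0.2048]
eef_rot: [[-0.0, -0.069, 0.998], [0.0, 0.998, 0.069], [-1.0, 0.0, -0.0]]
force: [0.6, -0.3, 0.2]
opening: 0.0003
```

Emit:
{"method": "send_rows", "body": {"rows": [[-0.1, 0.8, 0, 0], [0, 0.6, 0, 0], [0, 0.4, 0, 0], [0, 0, 0, 0]]}}

```text
time_s: 42.5
position: [0.5747, 0.2533, 0.2049]
eef_rot: [[-0.0, -0.068, 0.998], [0.0, 0.998, 0.068], [-1.0, 0.0, -0.0]]
force: [0.1, -0.1, 0.2]
opening: 0.0004
```

Emit:
{"method": "send_rows", "body": {"rows": [[0, 0.2, 0, 0], [0, 0.2, 0, 0], [0, 0, 0, 0]]}}

```text
time_s: 42.88
position: [0.5747, 0.2571, 0.205]
eef_rot: [[0.0, -0.068, 0.998], [0.0, 0.998, 0.068], [-1.0, 0.0, 0.0]]
force: [-1.1, 0.2, -1.1]
opening: 0.0
```

Run:
```python
from look import *
g=grab_frame('scene');P=cloud(g);ok=g['range_z']>0
save('a4',g['image'][100:200,340:460],5)
```

```text
(no output)
```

View pics/a4.png

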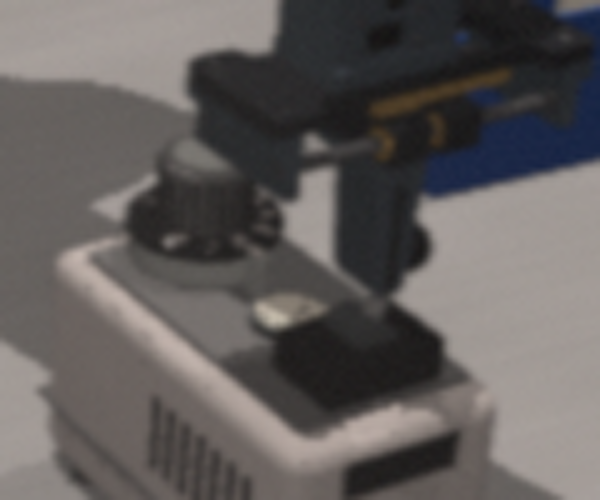

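The jaws are against the ball at (418,245), which is past the middle but not yet on the stop. I'll push on in small steps.

Emit:
{"method": "send_rows", "body": {"rows": [[0, 0.2, 0, 0], [0, 0.2, 0, 0], [0, 0, 0, 0]]}}

```text
time_s: 43.3
position: [0.5746, 0.2597, 0.2048]
eef_rot: [[-0.001, -0.069, 0.998], [-0.003, 0.998, 0.069], [-1.0, -0.003, -0.001]]
force: [0.3, -14.7, 1.3]
opening: 0.0004
```

Emit:
{"method": "send_rows", "body": {"rows": [[0, 0.2, 0, 0], [0, 0, 0, 0], [0, 0, 0, 0]]}}

```text
time_s: 43.68
position: [0.5746, 0.26, 0.2048]
eef_rot: [[-0.001, -0.069, 0.998], [-0.005, 0.998, 0.069], [-1.0, -0.005, -0.001]]
force: [0.8, -27.6, 4.3]
opening: 0.0004
```

The force has jumped to 28 N, so it is against the stop. I'll back off, retreat and check everything.

Emit:
{"method": "send_rows", "body": {"rows": [[0, -1, 0, 0], [0, -2, 0, 0], [0, -3, 0, 0], [0, 0, 4, 0], [0, 0, 5, 0]]}}

```text
time_s: 44.3
position: [0.5741, 0.2019, 0.2952]
eef_rot: [[-0.002, -0.067, 0.998], [-0.0, 0.998, 0.067], [-1.0, -0.0, -0.002]]
force: [0.3, -0.2, 0.4]
opening: 0.0002
```

Emit:
{"method": "send_rows", "body": {"rows": [[2, -5, 0, 0], [2, -5, 0, 0], [2, -5, 0, 0], [0, 0, 0, 0], [0, 0, 0, 0]]}}

```text
time_s: 44.92
position: [0.6344, 0.0528, 0.2949]
eef_rot: [[-0.0, -0.067, 0.998], [0.0, 0.998, 0.067], [-1.0, 0.0, -0.0]]
force: [0.2, 0.5, 0.0]
opening: 0.0005
```

```bash
python3 chk.py
python3 - <<'E'
from look import *
f=grab_frame('top');g=grab_frame('scene')
a=cv2.resize(f['image'][155:275,170:290],(480,480),interpolation=cv2.INTER_CUBIC)
b=cv2.resize(g['image'][110:340,140:430],(312,248)); b=cv2.copyMakeBorder(b,0,232,0,0,cv2.BORDER_CONSTANT)
save('a5',np.hstack([a,b]))
E
```

```text
[0.63437802 0.05276806 0.2948789 ]
tray 487 -264 178 266 3.0
c0 [ 0.449 -0.354] c1 [ 0.536 -0.349] c2 [ 0.444 -0.267] c3 [ 0.531 -0.262] c4 [ 0.439 -0.18 ] c5 [ 0.526 -0.175] 
c0 ([0.45, -0.352], 0.0313, 113, np.float64(0.068))
c1 ([0.538, -0.35], 0.0315, 112, np.float64(0.068))
c2 ([0.445, -0.267], 0.0313, 95, np.float64(0.068))
c3 ([0.532, -0.262], 0.0313, 96, np.float64(0.069))
c5 ([0.528, -0.175], 0.0309, 83, np.float64(0.067))
lid ([0.773, -0.097], 0.0384, 296, np.float64(0.017)) ball ([0.573, 0.28], 0.0128, 113, np.float64(0.231))
c0 ([0.451, -0.354], 0.0344, 179, np.float64(0.067))
c1 ([0.539, -0.352], 0.033, 211, np.float64(0.067))
c2 ([0.445, -0.268], 0.0333, 175, np.float64(0.067))
c3 ([0.534, -0.262], 0.0339, 192, np.float64(0.066))
c5 ([0.528, -0.174], 0.034, 181, np.float64(0.066))
lid ([0.771, -0.09], 0.0328, 433, np.float64(0.018)) ball ([0.575, 0.278], 0.013, 106, np.float64(0.23))
```

View pics/a5.png

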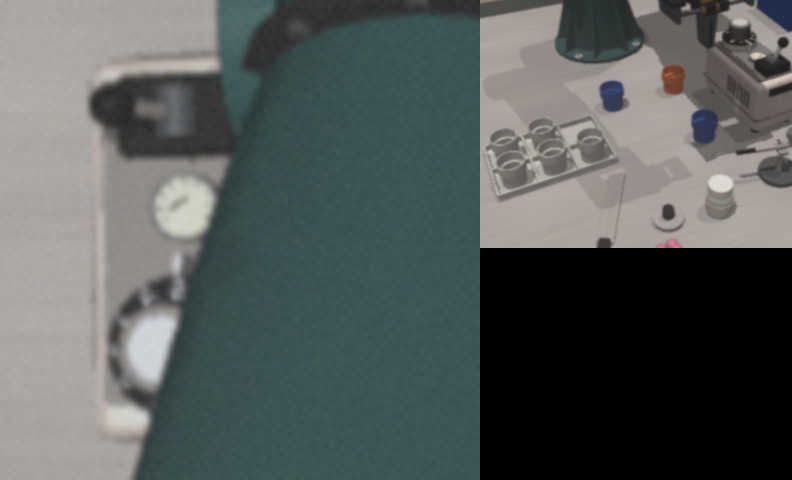

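The ball sits at (0.574, 0.279), as predicted for the on stop (y = 0.2796). Everything else is in place and the robot is clear, so I'm handing the job in.

```bash
python3 -c "
from h import *; job_done()"
```

```text
the job is handed in; nothing more can be done
```

The airbrush station is set up and the job is handed in at about 45 s of the 200 s. No verdict was reported.

- **Lid:** it lies knob up on the bench at about (0.77, -0.09).
- **Pots:** this run had five pots, with pot6 and pot7 absent. Pot3 stands in c0, pot5 in c1, pot2 in c2, pot4 in c3 and pot1 in c5; c4 is empty.
- **Sleeve:** I turned it 150° counter-clockwise, from 7 to 2.
- **Switch:** flipped on last, after the pots, lid and sleeve had been checked. I pushed it until it met the stop at about 28 N.

**Last checks:**
- The rims are at pot height, and every pot is within about 4 mm of its compartment centre.
- The tray did not move.
- The toggle ball is at y = 0.279, against 0.2796 expected for fully on.
- The "2" was seen at the pointer before the flip. Afterwards the arm partly hid the sleeve in the top view, so I did not re-read the number; nothing had touched it since.
- One top-view reading of the lid was 7 mm off in y with too large a radius. The scene view and the picture showed the lid unmoved, so I took that reading as an error, probably the arm hiding part of it.
- I did not re-measure the airbrush, knife or jar; the arm never came near them, and they looked unmoved in the last picture (only partly in view).

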